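Strip the lantern bracket from its stud

ROBOT

A 6-joint arm with a two-finger parallel gripper is mounted at the origin on the work surface. World frame = base frame: x ahead of the robot, y to its left, z up, the work surface at z = 0. Lengths are in m, angles in degrees, forces in N, time in s.
With the tool pointing down it reaches from about 0.4 to 0.825 m from the base axis. Payload 7 kg.
Tool frame: the origin (TCP) lies between the finger pads; the fingertips stand 19 mm ahead of it and the grasp point (between the pads) is the TCP; z points along the fingers, y is the line along which they close (so a half turn about z gives the same grasp; the last joint's range is limited). The gripper opens to 88 mm and grips with 3 to 60 N. Pads are 19 mm wide; open, the fingers measure 130 mm over their backs; the gripper's body (78 mm by 193 mm) begins 47 mm behind the grasp point.
Start: joints at [16.507, 20.546, 0.682, 0, -70.136, -16.507], TCP at [0.675, -0, 0.246] pointing down, gripper open.
Joint ranges: [-176.03, 176.03], [-82.01, 121.73], [-58.28, 71.71], [-173.87, 95.51], [-174.79, -0.11], [-173.66, 173.66]. Speed limits (degrees/s): [136.94, 136.94, 172.46, 180, 180, 180].

INTERFACE

Orientations are given as [roll, pitch, yaw] about the fixed x, y, z axes, in that order (R = Rz(yaw) Ry(pitch) Rx(roll)).
In Python, from plant import r gives the robot as it stands. The module is installed in compiled form; this text tells all that it offers.
- The arm moves only by the shell command python3 -m pendant 'ROWS' [OPENING] [FORCE]. ROWS is JSON, a list of rows, each a list of 6 numbers: the shift along the tool's x, y, z in mm, then the turn, a rotation vector about the tool's x, y, z in rad. In form: [[tx, ty, tz, wx, wy, wz], ...]. A call has 1 to 20 rows; each row is the pose to reach, as a shift and turn from the pose commanded when the call began, along the tool's axes at that moment; what a row does not reach only later rows make up. A row lasts 1/8 s, in which the tool goes at most 62.5 mm and 10.7 degrees, less where a joint would pass 70% of its speed; a pose out of reach is approached as far as the arm can. A call with a gripper value outside its range is refused whole. OPENING is the finger opening in mm, from 0 to 87.6, set as the call begins (- or left out, the last holds). The fingers move at their own pace and stop on an object; FORCE is the grip in N (left out, the last holds). Time passes only in rows, so rows that repeat a pose let the fingers close. It gives the time, the measured TCP pose, the force, the opening and the grip force at its end, in the units of the state.
- r.get_state(): the state, without advancing time (a new reading comes with each control period).
- r.capture(name): name is "scene" or "side" or "wrist"; returns the picture (400x640x3 uint8, red, green, blue); there is no depth.
- r.camera_params(name): a dict with "mtx" (3x3 intrinsics, pixels), "rvec" (rotation vector, rad) and "tvec" (3), from world to camera coordinates, as OpenCV has them; the wrist camera has in their place "mount" (4x4, takes a point from camera to tool coordinates, whose origin is the TCP and whose axes are the flange's). Camera axes: x right, y down, z forward; pixel columns grow to the right and rows downward; lengths in m; the calibration is good to about 2 mm. A picture is of the moment at which its call begins: read the wrist's pose just before it. camera_params takes no time and is no camera call.
- r.close_job(): hands the job in; it is judged then, once.
The state is a dict: "time_s": time; "joints": joint angles; "qd": joint speeds; "joint_torque": joint torques, N m; "tcp_pos": TCP position; "eef_rot": TCP orientation; "contact_force": force on the tool from outside, world axes, zero at the start; "moment": the same for the moment, N m; "gripper_width": finger opening in m; "gripper_force": force on a finger pad.
Only numpy, scipy, OpenCV 4.12 (cv2) and the standard library are available. Lean on these libraries where they do the work, as an engineer would, in place of code of your own. Each camera call takes 0.05 s, during which the arm holds its last target. There are 200 camera calls.

TASK

The lantern's small U-shaped steel bracket sits on the upright stud of one of the two wooden posts (not the one with the flat strap and hexagon nut), under a grey spacer and a wing nut that has already been unscrewed and only needs lifting. Take it apart from the top down, one piece at a time: lift off the wing nut and put it in the open wooden box, then the spacer, then the bracket, so that all three end up lying in the box.

Things in the scene. Friction and masses are not known exactly. Their poses are not given: they have to be found in the camera images.
- nut_center (a point): Steel wing nut atop the stack. Hub: tube 22 mm across, 22 mm high; wings 6 mm thick stand out along x, 64 mm overall, up to 30 mm above the hub's underside. Not screwed on; free of the 10 mm stud after lifting 12 mm. Point: hub's axis, 11 mm above its underside. Grip the hub across y (22 mm), fingertips above its underside: the spacer below is wider. 0.04-0.08 kg.
- spacer_center (a point): Grey plastic tube 28 mm across, 20 mm high, 16 mm hole, standing on the bracket around the stud (which reaches 30 mm above the spacer's underside). Point: its centre, 10 mm above its underside; z up. Grip it across the bracket's y axis, clear of the bracket's ends, fingertips above its underside: the bracket below is wider. 0.02-0.04 kg.
- bracket_center (a point): U-shaped steel bracket: plate 126 (x) x 40 (y) x 6 mm, x ends turned up 20 mm, 15 mm centre hole around the stud. Point: plate's middle, 3 mm above its underside, which is 45 mm above the board. Post below is 60 (x) x 26 (y), foot 80 x 60 x 12 mm. Grip across y (40 mm) at the middle, fingers either side of the stud, whose tip is 36 mm above the underside. 0.14-0.28 kg.
- box: Open shallow wooden box fixed to the board: 240 mm (x) by 200 mm (y) outside, 35 mm high, walls and floor 6 mm thick, empty. Origin at the centre of its underside, on the board; x along its long side, z up.

How it is judged (in metres and radians):
On the way, in this order (a step that is already met when the one before it is completed fails the run):
1. the wing nut is in the box while spacer and bracket are still in place on the stud (x of nut_center in the frame of box between -0.114 and 0.114 m and y of nut_center in the frame of box between -0.094 and 0.094 m and z of nut_center in the frame of box between 0 and 0.036 m and distance of each of spacer_center, bracket_center from where it was at the start of the episode below 0.015 m), for 0.2 s.
2. the spacer is in the box too while the bracket is still in place on the stud (x of spacer_center in the frame of box between -0.114 and 0.114 m and y of spacer_center in the frame of box between -0.094 and 0.094 m and z of spacer_center in the frame of box between 0 and 0.036 m and x of nut_center in the frame of box between -0.114 and 0.114 m and y of nut_center in the frame of box between -0.094 and 0.094 m and z of nut_center in the frame of box between 0 and 0.036 m and distance of bracket_center from where it was at the start of the episode below 0.015 m), for 0.2 s.
At the end, for the whole second after the job is handed in: Wing nut, spacer and bracket all lie inside the wooden box: the centres of nut and spacer within its walls and not above its rim (36 mm over the board), the bracket's middle within 100 mm (x) and 85 mm (y) of the box's centre and less than 45 mm above the board (x of nut_center in the frame of box between -0.114 and 0.114 m and y of nut_center in the frame of box between -0.094 and 0.094 m and z of nut_center in the frame of box between 0 and 0.036 m and x of spacer_center in the frame of box between -0.114 and 0.114 m and y of spacer_center in the frame of box between -0.094 and 0.094 m and z of spacer_center in the frame of box between 0 and 0.036 m and x of bracket_center in the frame of box between -0.1 and 0.1 m and y of bracket_center in the frame of box between -0.085 and 0.085 m and z of bracket_center in the frame of box between 0 and 0.045 m); the robot touches nothing.
It also fails if it takes over 72 s, if anything falls off the work surface, if the arm or the gripper's body presses on something with over 40 N, if the wrist force passes 120 N, or if a joint passes its speed limit or range.

## Working session

There is one attempt and no reset: what is moved stays moved. The work goes in short steps, Python scripts to look and compute and a shell command to move; the robot and the scene stay as the last step left them, time stands still between calls to the robot, and variables do not carry over. Pictures are saved under pics/ and viewed, at most 10 in all, crops included, and the job is handed in when it is done.

```bash
mkdir -p pics; python3 - <<'E'
from plant import r
import cv2
s=r.get_state();print(s)
for n in("scene","side","wrist"):
    im=r.capture(n);cv2.imwrite(f"pics/{n}0.png",im[:,:,::-1]);print(n,r.camera_params(n))
E
```

```text
{'time_s': 0.0, 'joints': array([ 1.65084064e+01,  2.05911621e+01,  6.34101658e-01, -2.09323017e-02,
       -7.01357975e+01, -1.65089389e+01]), 'qd': array([-0.02936499, -0.09733178, -0.00466018,  0.03964943, -0.04217794,
       -0.11540526]), 'joint_torque': array([-8.00930356e-04, -5.82726967e+01,  2.93058443e+01,  6.99745238e+00,
        6.93249181e-03, -2.06530804e-04]), 'tcp_pos': array([ 6.74541850e-01, -1.55820581e-06,  2.44625680e-01]), 'eef_rot': array([ 1.79905378e+02, -7.52313265e-03, -9.00076549e+01]), 'contact_force': array([0.957965  , 0.46216992, 0.25966747]), 'moment': array([ 0.03912688, -0.0043247 , -0.01877927]), 'gripper_force': 0.0, 'gripper_width': 0.08780616110779757}
scene {'mtx': array([[385.65278397,   0.        , 314.18709137],
       [  0.        , 385.65278397, 204.25379521],
       [  0.        ,   0.        ,   1.        ]]), 'rvec': array([ 1.86560072,  1.62900524, -0.67612873]), 'tvec': array([-0.02328647, -0.34704762,  1.21126322])}
side {'mtx': array([[502.21025828,   0.        , 320.26338309],
       [  0.        , 502.21025828, 200.48945798],
       [  0.        ,   0.        ,   1.        ]]), 'rvec': array([ 2.06955282, -0.46524063,  0.28488448]), 'tvec': array([-0.50225603,  0.1922065 ,  0.79850648])}
wrist {'mtx': array([[333.34706325,   0.        , 309.23402664],
       [  0.        , 333.34706325, 198.30552015],
       [  0.        ,   0.        ,   1.        ]]), 'mount': array([[ 4.14367724e-04, -9.50281515e-01, -3.11391827e-01,
         8.52741859e-02],
       [ 9.99999769e-01,  2.25876550e-04,  6.41382657e-04,
        -9.76247767e-04],
       [-5.39157971e-04, -3.11392021e-01,  9.50281389e-01,
        -1.38301435e-01],
       [ 0.00000000e+00,  0.00000000e+00,  0.00000000e+00,
         1.00000000e+00]])}
```

View pics/scene0.png

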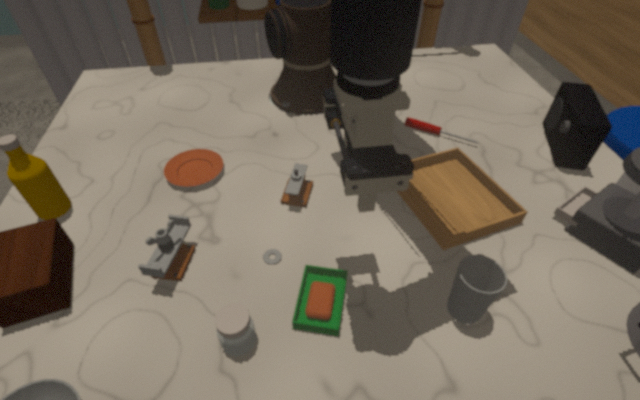

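View pics/side0.png

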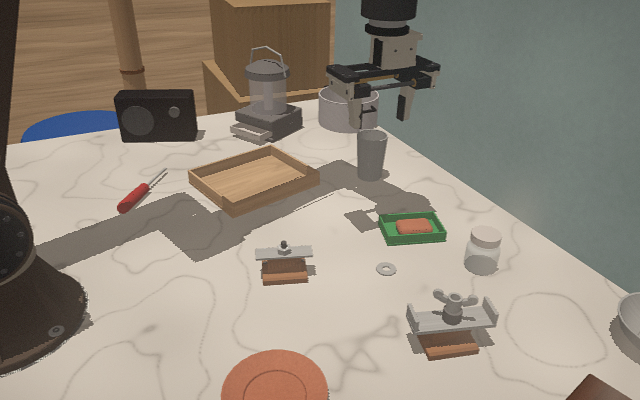

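The scene shows the target stack at scene (166,240) / side (452,308), and the box with rim corners in side at about (189,178), (271,147), (319,177), (236,213). The other post (nut and strap) is at side (284,255).

```bash
cat >h.py <<'E'
import numpy as np,cv2
from scipy.spatial.transform import Rotation as R
from plant import r
def pose(s): 
    T=np.eye(4);T[:3,:3]=R.from_euler('xyz',s["eef_rot"],degrees=True).as_matrix();T[:3,3]=s["tcp_pos"];return T
def ray(n,uv,T=None):
    p=r.camera_params(n);d=np.linalg.inv(p["mtx"])@[uv[0],uv[1],1]
    if n=="wrist": M=T@p["mount"];return M[:3,3],M[:3,:3]@d
    A=cv2.Rodrigues(p["rvec"])[0];return -A.T@p["tvec"],A.T@d
def onz(n,uv,z,T=None):
    o,d=ray(n,uv,T);return o+d*(z-o[2])/d[2]
def proj(n,P,T=None):
    p=r.camera_params(n)
    if n=="wrist": q=np.linalg.inv(T@p["mount"])@np.r_[P,1];q=q[:3]
    else: q=cv2.Rodrigues(p["rvec"])[0]@P+p["tvec"]
    q=p["mtx"]@q;return q[:2]/q[2]
def tri(u1,u2):
    o1,d1=ray("scene",u1);o2,d2=ray("side",u2)
    t=np.linalg.lstsq(np.c_[d1,-d2],o2-o1,rcond=None)[0];a=o1+t[0]*d1;b=o2+t[1]*d2
    return (a+b)/2,np.linalg.norm(a-b)
E
python3 - <<'E'
from h import *
np.set_printoptions(precision=3,suppress=True)
print("nut side",onz("side",(454,303),.085),"scene",onz("scene",(165,238),.085))
for u in[(189,178),(271,147),(319,177),(236,213)]:print("box",onz("side",u,.035))
for u in[(455,150),(524,211),(445,245)]:print("boxs",onz("scene",u,.035))
print("post other",onz("side",(284,255),.05))
print("cup top",tri((480,265),(372,138)),"jar",tri((233,318),(486,237)))
E
```

```text
nut side [ 0.608 -0.338  0.085] scene [ 0.617 -0.328  0.085]
box [0.366 0.292 0.035]
box [0.597 0.373 0.035]
box [0.639 0.174 0.035]
box [0.418 0.104 0.035]
boxs [0.383 0.322 0.035]
boxs [0.601 0.384 0.035]
boxs [0.664 0.189 0.035]
post other [ 0.445 -0.086  0.05 ]
cup top (array([0.773, 0.181, 0.112]), np.float64(0.01451863374852906)) jar (array([ 0.784, -0.209,  0.069]), np.float64(0.004405593446508685))
```

```bash
python3 - <<'E'
import cv2
a=cv2.imread("pics/side0.png")[270:370,390:520];b=cv2.imread("pics/scene0.png")[200:300,120:250]
cv2.imwrite("pics/crop0.png",cv2.hconcat([cv2.resize(a,(400,308)),cv2.resize(b,(400,308))]))
E
```

```text
(no output)
```

View pics/crop0.png

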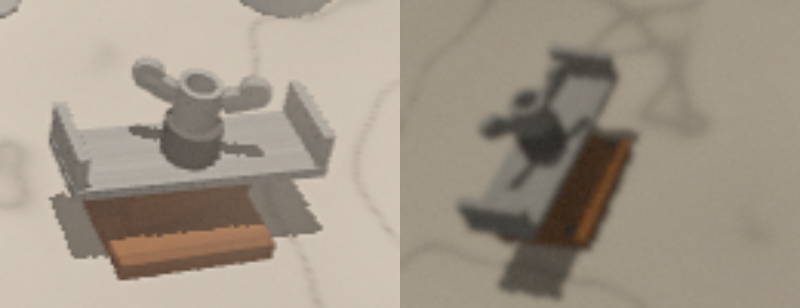

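```bash
python3 - <<'E'
from h import *
np.set_printoptions(precision=3,suppress=True)
c=lambda u,v:(390+u/3.077-.5,270+v/3.077-.5)
a,b=onz("side",c(150,72),.098),onz("side",c(258,92),.098);print(a,b,"len",np.linalg.norm(a-b),"nut yaw",np.degrees(np.arctan2(*(b-a)[1::-1])))
a,b=onz("side",c(70,130),.065),onz("side",c(310,112),.065);print(a,b,"len",np.linalg.norm(a-b),"br yaw",np.degrees(np.arctan2(*(b-a)[1::-1])),(a+b)/2)
E
```

```text
[ 0.59  -0.322  0.098] [ 0.627 -0.354  0.098] len 0.049158062307577556 nut yaw -41.1503882332593
[ 0.557 -0.311  0.065] [ 0.67  -0.35   0.065] len 0.12003105352495723 br yaw -18.953616423234994 [ 0.614 -0.33   0.065]
```

```bash
python3 -m pendant '[[25,5,2,0,0,-0.06],[75,15,6,0,0,-0.18],[130,25,12,0,0,-0.33],[190,35,18,0,0,-0.48],[250,48,24,0,0,-0.63],[300,58,28,0,0,-0.77],[328,64,30,0,0,-0.84],[335,65,30,0,0,-0.855],[335,65,30,0,0,-0.855],[335,65,30,0,0,-0.855]]' 60 20
python3 - <<'E'
from h import *
s=r.get_state();im=r.capture("wrist");cv2.imwrite("pics/w1.png",im[:,:,::-1])
print(s["time_s"],s["tcp_pos"],s["eef_rot"],proj("wrist",np.array([.612,-.333,.101]),pose(s)))
E
```

```text
time_s: 1.4
tcp_pos: [0.6104, -0.334, 0.2157]
eef_rot: [-180.0, -0.0, -41.0]
contact_force: [0.5, -0.1, 0.4]
gripper_width: 0.0598
gripper_force: 0.0
1.4 [ 0.6103821  -0.33399392  0.2156816 ] [-1.79989054e+02 -4.36670158e-03 -4.09921137e+01] [307.31744761 201.07329552]
```

View pics/w1.png

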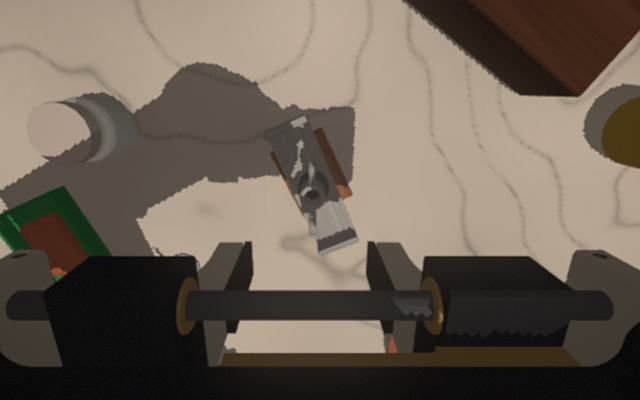

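Hub at about (313,190), wings roughly vertical (~(309,165)–(312,230)); bracket runs from (290,122) to (338,248). Crop for detail.

```bash
python3 - <<'E'
import cv2
a=cv2.imread("pics/w1.png")[110:260,240:380]
cv2.imwrite("pics/w1c.png",cv2.resize(a,(560,600),interpolation=cv2.INTER_CUBIC))
E
```

```text
(no output)
```

View pics/w1c.png

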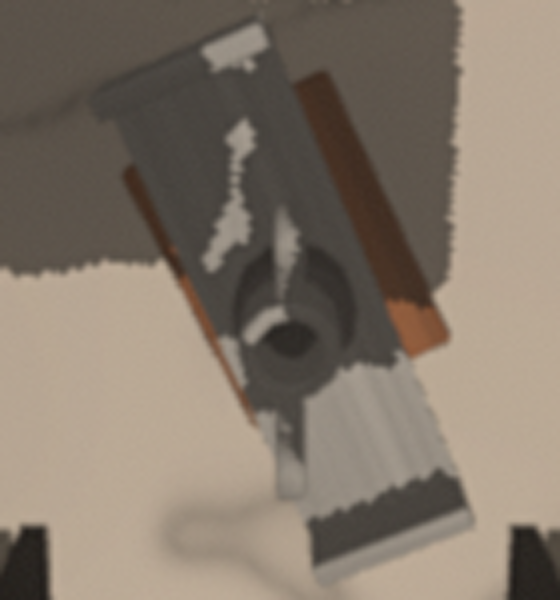

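Nut hub top at pixel (312.5,194.5), wing line vertical in the image (aligned with tool x), bracket end-top middles at (286,126) and (338,247).

```bash
python3 - <<'E'
from h import *
np.set_printoptions(precision=4,suppress=True)
T=pose(r.get_state())
c=lambda u,v:(240+u/4-.4,110+v/4-.4)
n=onz("wrist",c(290,338),.093,T);print(n,"tool mm",(T[:3,:3].T@(n-T[:3,3]))*1000)
a=onz("wrist",c(285,215),.1,T);b=onz("wrist",c(290,490),.1,T);print(a,b,np.linalg.norm(a-b),np.degrees(np.arctan2(*(b-a)[1::-1])))
a=onz("wrist",c(183,65),.065,T);b=onz("wrist",c(394,548),.065,T);print(a,b,np.linalg.norm(a-b),np.degrees(np.arctan2(*(b-a)[1::-1])),(a+b)/2)
E
```

```text
[ 0.612 -0.338  0.093] tool mm [  3.8829   2.0894 122.7548]
[ 0.6333 -0.355   0.1   ] [ 0.5887 -0.3179  0.1   ] 0.058024659507178354 140.1640932188213
[ 0.6663 -0.3551  0.065 ] [ 0.549  -0.3169  0.065 ] 0.12332563016483407 161.95660820031804 [ 0.6077 -0.336   0.065 ]
```

```bash
python3 -m pendant '[[1,1,15,0,0,0],[2,2,50,0,0,0],[3,2,85,0,0,0],[3,2,108,0,0,0],[3,2,119,0,0,0],[3,2,122,0,0,0],[3,2,122,0,0,0]]' 50 20
python3 -m pendant '[[0,0,0,0,0,0],[0,0,0,0,0,0],[0,0,0,0,0,0],[0,0,0,0,0,0],[0,0,0,0,0,0]]' 0 20
```

```text
time_s: 2.33
tcp_pos: [0.6114, -0.3385, 0.0942]
eef_rot: [-180.0, -0.1, -41.0]
contact_force: [0.6, -0.1, -0.0]
gripper_width: 0.0502
gripper_force: 0.0
time_s: 2.95
tcp_pos: [0.6111, -0.3385, 0.0939]
eef_rot: [-180.0, -0.0, -41.0]
contact_force: [-1.0, 0.3, 1.6]
gripper_width: 0.021
gripper_force: 20.0
```

```bash
python3 -m pendant '[[0,0,-5,0,0,0],[0,0,-15,0,0,0],[0,0,-35,0,0,0],[0,0,-65,0,0,0],[0,0,-95,0,0,0],[0,0,-118,0,0,0],[0,0,-126,0,0,0],[0,0,-126,0,0,0]]'
python3 -m pendant '[[-12,-11,0,0,0,-0.02],[-35,-32,0,0,0,-0.07],[-70,-65,0,0,0,-0.16],[-105,-98,0,0,0,-0.24],[-140,-130,0,0,0,-0.32],[-175,-163,0,0,0,-0.4],[-210,-195,0,0,0,-0.48],[-245,-228,0,0,0,-0.56],[-280,-260,0,0,0,-0.64],[-315,-293,0,0,0,-0.72],[-350,-325,0,0,0,-0.8],[-385,-358,0,0,0,-0.88],[-418,-389,0,0,0,-0.96],[-442,-411,0,0,0,-1.02],[-453,-421,0,0,0,-1.047],[-455,-423,0,0,0,-1.047],[-455,-423,0,0,0,-1.047]]'
python3 - <<'E'
from h import *
s=r.get_state();im=r.capture("wrist");cv2.imwrite("pics/w2.png",im[:,:,::-1])
im=r.capture("side");cv2.imwrite("pics/s2.png",im[:,:,::-1])
print(s["joints"])
E
```

```text
time_s: 3.95
tcp_pos: [0.611, -0.3384, 0.2199]
eef_rot: [-180.0, -0.0, -41.0]
contact_force: [0.2, -0.3, -1.3]
gripper_width: 0.0209
gripper_force: 20.0
time_s: 6.08
tcp_pos: [0.545, 0.2786, 0.2193]
eef_rot: [180.0, 0.0, 18.9]
contact_force: [0.2, 0.1, -0.5]
gripper_width: 0.0212
gripper_force: 20.0
[ 4.53382841e+01  1.57251638e+01 -9.77447204e+00 -1.76433359e-03
 -6.45432704e+01  6.35884796e+01]
```

View pics/w2.png

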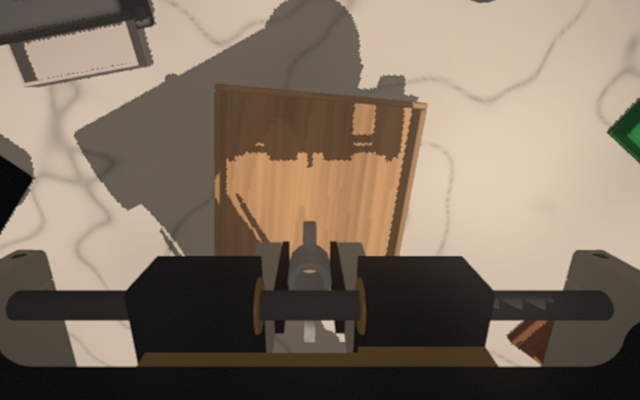

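The nut is held in the fingers over the box; the box's far rim corners are at (216,86) and (427,103), its sides run down to (216,255) and about (402,255).

```bash
python3 - <<'E'
from h import *
np.set_printoptions(precision=4,suppress=True)
T=pose(r.get_state())
a=onz("wrist",(216,86),.035,T);b=onz("wrist",(427,103),.035,T);d=a-b
yaw=np.arctan2(d[1],d[0])-np.pi/2
x=np.array([np.cos(yaw),np.sin(yaw),0]);y=np.array([-x[1],x[0],0]);c=(a+b)/2-.12*x
print(a,b,np.linalg.norm(d),np.degrees(yaw),c)
for n,bp in(("nut",(.06,.045)),("spacer",(-.06,.045)),("br",(0,-.035))):
    P=c+bp[0]*x+bp[1]*y;print(n,P,(T[:3,:3].T@(P-T[:3,3]))*1000)
E
```

```text
[0.6013 0.3874 0.035 ] [0.6504 0.1978 0.035 ] 0.1958646871994585 14.524747230866227 [0.5096 0.2625 0.035 ]
nut [0.5564 0.3211 0.035 ] [ 24.5041 -36.9207 184.5508]
spacer [0.4403 0.291  0.035 ] [-95.1469 -46.0661 184.5708]
br [0.5184 0.2286 0.035 ] [-41.4183  38.274  184.5694]
```

```bash
python3 - <<'E'
from h import *
im=cv2.imread("pics/side0.png")
for c,yw,col in(((.5096,.2625),14.5,(0,0,255)),((.508,.255),17,(255,0,0))):
    yw=np.radians(yw);x=np.array([np.cos(yw),np.sin(yw)]);y=np.array([-x[1],x[0]])
    p=np.array([proj("side",np.r_[np.array(c)+a*.12*x+b*.1*y,.035]) for a,b in((1,1),(1,-1),(-1,-1),(-1,1))])
    print(p.round());cv2.polylines(im,[p.round().astype(int)],True,col)
cv2.imwrite("pics/ov.png",cv2.resize(im[120:230,160:350],(760,440)))
E
```

```text
[[270. 144.]
 [320. 172.]
 [232. 205.]
 [186. 171.]]
[[268. 145.]
 [320. 172.]
 [235. 208.]
 [186. 174.]]
```

View pics/ov.png

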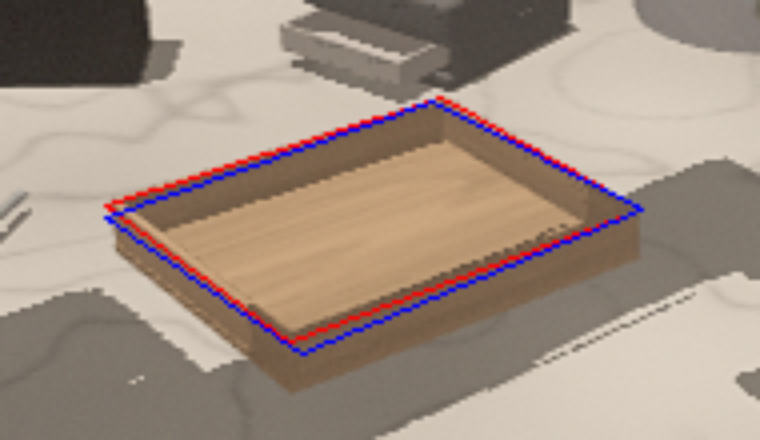

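The blue outline (centre 0.509, 0.252, yaw 17°) fits the rim well; use it.

```bash
python3 -m pendant '[[5,-8,10,0,0,0],[12,-19,35,0,0,0],[18,-29,75,0,0,0],[19,-30,110,0,0,0],[19,-30,145,0,0,0],[19,-30,170,0,0,0],[19,-30,183,0,0,0],[19,-30,189,0,0,0],[19,-30,189,0,0,0],[19,-30,189,0,0,0]]'
python3 -m pendant '[[0,0,0,0,0,0],[0,0,0,0,0,0],[0,0,-5,0,0,0],[0,0,-30,0,0,0],[0,0,-70,0,0,0],[0,0,-115,0,0,0],[0,0,-160,0,0,0],[0,0,-185,0,0,0],[0,0,-189,0,0,0],[0,0,-189,0,0,0]]' 36 20
python3 - <<'E'
from h import *
print(r.get_state()["time_s"])
a=r.capture("side");b=r.capture("scene")
cv2.imwrite("pics/p3.png",cv2.hconcat([cv2.resize(a[120:340,180:510],(480,320)),cv2.resize(b[180:290,110:230],(320,320))])[:,:,::-1])
E
```

```text
time_s: 7.42
tcp_pos: [0.5539, 0.3143, 0.0316]
eef_rot: [-180.0, -0.1, 19.0]
contact_force: [-1.1, 0.0, 0.5]
gripper_width: 0.0209
gripper_force: 20.0
time_s: 8.68
tcp_pos: [0.5531, 0.3137, 0.2193]
eef_rot: [-180.0, 0.0, 19.0]
contact_force: [0.7, 0.7, -1.3]
gripper_width: 0.0361
gripper_force: 0.0
8.675
```

View pics/p3.png

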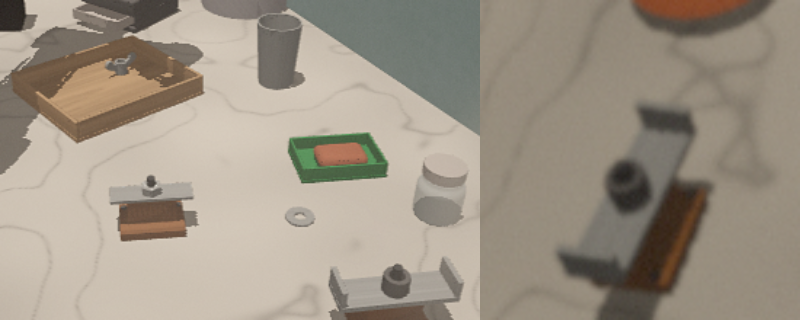

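Nut lies in the box, spacer and bracket are undisturbed on the stud (spacer at side ≈(453,309), scene ≈(165,242)).

```bash
python3 -m pendant '[[-3,12,0,0,0,0.01],[-9,36,0,0,0,0.04],[-18,73,0,0,0,0.08],[-30,120,0,0,0,0.13],[-42,168,0,0,0,0.18],[-54,216,0,0,0,0.23],[-66,264,0,0,0,0.28],[-78,312,0,0,0,0.33],[-90,360,0,0,0,0.38],[-102,408,0,0,0,0.43],[-114,456,0,0,0,0.48],[-126,504,0,0,0,0.53],[-138,552,0,0,0,0.58],[-149,598,0,0,0,0.62],[-156,626,0,0,0,0.64],[-158,635,0,0,0,0.646],[-158,635,0,0,0,0.646]]' 56 20
python3 - <<'E'
from h import *
s=r.get_state();T=pose(s);im=r.capture("wrist")
print(onz("side",(453,309),.071),onz("scene",(165.5,242),.071))
u,v=proj("wrist",np.array([.611,-.338,.07]),T).astype(int);print(u,v)
cv2.imwrite("pics/w4.png",cv2.resize(im[max(v-75,0):v+75,u-75:u+75],(600,600))[:,:,::-1])
E
```

```text
time_s: 10.9
tcp_pos: [0.6095, -0.3389, 0.2192]
eef_rot: [-180.0, 0.0, -18.1]
contact_force: [0.1, 1.4, 0.2]
gripper_width: 0.0561
gripper_force: 0.0
[ 0.6102724  -0.33620587  0.071     ] [ 0.61405744 -0.33141614  0.071     ]
307 188
```

View pics/w4.png

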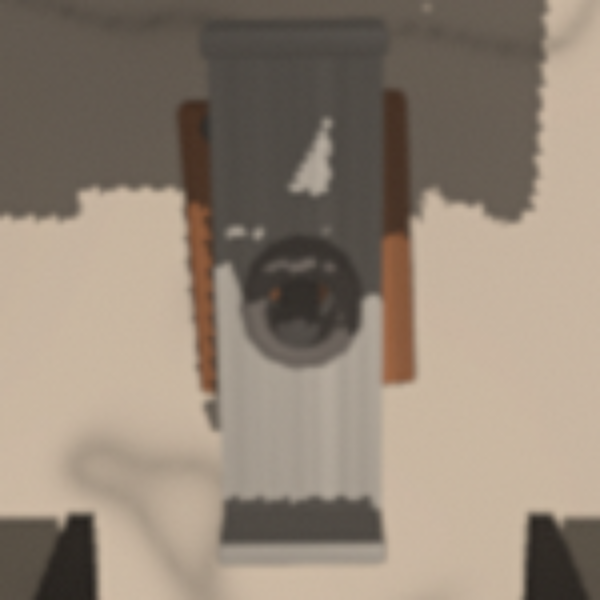

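Spacer centre sits at crop (302,302), i.e. within 1 mm of expected, and the bracket runs parallel to the tool x axis.

```bash
python3 -m pendant '[[1,-1,12,0,0,0],[1,-1,40,0,0,0],[1,-1,80,0,0,0],[1,-1,115,0,0,0],[1,-1,135,0,0,0],[1,-1,144,0,0,0],[1,-1,146,0,0,0],[1,-1,146,0,0,0]]' 56 20
python3 -m pendant '[[0,0,0,0,0,0],[0,0,0,0,0,0],[0,0,0,0,0,0],[0,0,0,0,0,0],[0,0,0,0,0,0]]' 0 15
```

```text
time_s: 11.95
tcp_pos: [0.6123, -0.3373, 0.0744]
eef_rot: [180.0, -0.1, -18.0]
contact_force: [-0.6, 0.3, 0.3]
gripper_width: 0.0559
gripper_force: 0.0
time_s: 12.58
tcp_pos: [0.6118, -0.3375, 0.0738]
eef_rot: [180.0, -0.0, -18.0]
contact_force: [-1.0, 1.4, 2.6]
gripper_width: 0.0266
gripper_force: 15.0
```

```bash
python3 -m pendant '[[0,0,-5,0,0,0],[0,0,-15,0,0,0],[0,0,-35,0,0,0],[0,0,-65,0,0,0],[0,0,-100,0,0,0],[0,0,-130,0,0,0],[0,0,-144,0,0,0],[0,0,-146,0,0,0]]'
python3 -m pendant '[[-7,-10,0,0,0,-0.01],[-20,-30,0,0,0,-0.03],[-45,-67,0,0,0,-0.08],[-70,-105,0,0,0,-0.12],[-96,-144,0,0,0,-0.17],[-122,-183,0,0,0,-0.21],[-148,-222,0,0,0,-0.26],[-174,-261,0,0,0,-0.3],[-200,-300,0,0,0,-0.35],[-226,-339,0,0,0,-0.39],[-252,-378,0,0,0,-0.44],[-278,-417,0,0,0,-0.48],[-304,-455,0,0,0,-0.53],[-328,-492,0,0,0,-0.57],[-345,-518,0,0,0,-0.6],[-353,-529,0,0,0,-0.61],[-355,-531,0,0,0,-0.61],[-355,-531,0,0,0,-0.61]]'
```

```text
time_s: 13.58
tcp_pos: [0.612, -0.3374, 0.2205]
eef_rot: [-180.0, -0.1, -18.0]
contact_force: [-0.0, -0.1, -0.4]
gripper_width: 0.027
gripper_force: 15.0
time_s: 15.82
tcp_pos: [0.4384, 0.2767, 0.2192]
eef_rot: [180.0, 0.0, 16.9]
contact_force: [0.1, -0.5, -0.7]
gripper_width: 0.0268
gripper_force: 15.0
```

```bash
python3 -m pendant '[[0,0,12,0,0,0],[0,0,40,0,0,0],[0,0,80,0,0,0],[0,0,120,0,0,0],[0,0,155,0,0,0],[0,0,178,0,0,0],[0,0,187,0,0,0],[0,0,188,0,0,0],[0,0,188,0,0,0],[0,0,188,0,0,0]]'
python3 -m pendant '[[0,0,0,0,0,0],[0,0,0,0,0,0],[0,0,-5,0,0,0],[0,0,-30,0,0,0],[0,0,-70,0,0,0],[0,0,-115,0,0,0],[0,0,-160,0,0,0],[0,0,-184,0,0,0],[0,0,-188,0,0,0],[0,0,-188,0,0,0]]' 42 20
python3 - <<'E'
from h import *
a=r.capture("side");b=r.capture("scene")
cv2.imwrite("pics/p5.png",cv2.hconcat([cv2.resize(a[120:340,180:510],(480,320)),cv2.resize(b[180:290,110:230],(320,320))])[:,:,::-1])
E
```

```text
time_s: 17.08
tcp_pos: [0.439, 0.2779, 0.0325]
eef_rot: [-179.9, -0.1, 16.9]
contact_force: [0.5, -0.5, -0.2]
gripper_width: 0.0266
gripper_force: 15.0
time_s: 18.32
tcp_pos: [0.4383, 0.2772, 0.2192]
eef_rot: [-180.0, 0.0, 16.9]
contact_force: [-0.1, -0.4, -0.3]
gripper_width: 0.0419
gripper_force: 0.0
```

View pics/p5.png

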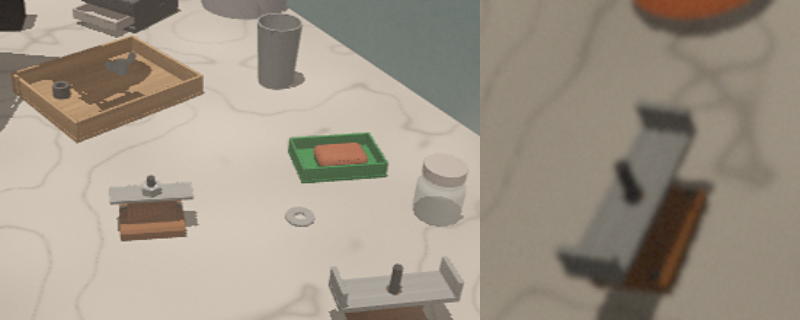

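Spacer and nut both lie in the box, well apart; the bracket is still on the stud. Now the bracket.

```bash
python3 -m pendant '[[0,12,0,0,0,0.01],[-1,36,0,0,0,0.03],[-2,75,0,0,0,0.07],[-3,122,0,0,0,0.11],[-4,169,0,0,0,0.16],[-5,216,0,0,0,0.2],[-6,263,0,0,0,0.25],[-7,310,0,0,0,0.3],[-8,357,0,0,0,0.34],[-9,404,0,0,0,0.39],[-10,451,0,0,0,0.43],[-12,498,0,0,0,0.48],[-13,545,0,0,0,0.53],[-14,592,0,0,0,0.57],[-15,624,0,0,0,0.6],[-15,636,0,0,0,0.61],[-15,638,0,0,0,0.61],[-15,638,0,0,0,0.61]]' 70 40
python3 -m pendant '[[0,0,12,0,0,0],[0,0,40,0,0,0],[0,0,80,0,0,0],[0,0,120,0,0,0],[0,0,150,0,0,0],[0,0,165,0,0,0],[0,0,170,0,0,0],[0,0,170,0,0,0]]' 

```

```text
time_s: 20.68
tcp_pos: [0.6096, -0.3367, 0.2194]
eef_rot: [-180.0, 0.0, -18.0]
contact_force: [-0.9, 0.0, 1.1]
gripper_width: 0.0697
gripper_force: 0.0
time_s: 21.68
tcp_pos: [0.6104, -0.3373, 0.0503]
eef_rot: [180.0, -0.1, -18.0]
contact_force: [0.1, 0.6, 0.1]
gripper_width: 0.07
gripper_force: 0.0
```

```bash
python3 -m pendant '[[0,0,0,0,0,0],[0,0,0,0,0,0],[0,0,0,0,0,0],[0,0,0,0,0,0],[0,0,0,0,0,0],[0,0,0,0,0,0]]' 0 40
python3 -m pendant '[[0,0,-4,0,0,0],[0,0,-12,0,0,0],[0,0,-25,0,0,0],[0,0,-45,0,0,0],[0,0,-75,0,0,0],[0,0,-110,0,0,0],[0,0,-140,0,0,0],[0,0,-160,0,0,0],[0,0,-168,0,0,0],[0,0,-170,0,0,0],[0,0,-170,0,0,0]]'
```

```text
time_s: 22.42
tcp_pos: [0.6101, -0.3374, 0.0499]
eef_rot: [180.0, -0.0, -18.0]
contact_force: [-1.0, 1.9, 3.7]
gripper_width: 0.0393
gripper_force: 40.0
time_s: 23.8
tcp_pos: [0.6095, -0.3372, 0.2187]
eef_rot: [-180.0, 0.1, -18.0]
contact_force: [0.0, 1.0, -2.7]
gripper_width: 0.0393
gripper_force: 40.0
```

```bash
python3 -m pendant '[[-5,-9,0,0,0,-0.01],[-13,-25,0,0,0,-0.03],[-28,-54,0,0,0,-0.07],[-46,-89,0,0,0,-0.11],[-64,-124,0,0,0,-0.15],[-82,-159,0,0,0,-0.19],[-100,-194,0,0,0,-0.24],[-118,-229,0,0,0,-0.28],[-136,-264,0,0,0,-0.32],[-154,-299,0,0,0,-0.36],[-172,-334,0,0,0,-0.41],[-190,-369,0,0,0,-0.45],[-208,-404,0,0,0,-0.49],[-226,-439,0,0,0,-0.53],[-243,-472,0,0,0,-0.58],[-254,-493,0,0,0,-0.6],[-258,-501,0,0,0,-0.61],[-258,-501,0,0,0,-0.61]]'
python3 -m pendant '[[0,0,12,0,0,0],[0,0,40,0,0,0],[0,0,80,0,0,0],[0,0,120,0,0,0],[0,0,155,0,0,0],[0,0,178,0,0,0],[0,0,188,0,0,0],[0,0,191,0,0,0],[0,0,191,0,0,0],[0,0,191,0,0,0]]'
```

```text
time_s: 26.05
tcp_pos: [0.519, 0.2193, 0.2195]
eef_rot: [180.0, 0.0, 17.0]
contact_force: [-0.5, 0.0, -2.1]
gripper_width: 0.0394
gripper_force: 40.0
time_s: 27.3
tcp_pos: [0.5201, 0.2193, 0.0295]
eef_rot: [-180.0, -0.1, 16.9]
contact_force: [-0.3, 0.3, -2.7]
gripper_width: 0.0391
gripper_force: 40.0
```

```bash
python3 -m pendant '[[0,0,0,0,0,0],[0,0,0,0,0,0],[0,0,0,0,0,0],[0,0,-10,0,0,0],[0,0,-35,0,0,0],[0,0,-75,0,0,0],[0,0,-120,0,0,0],[0,0,-160,0,0,0],[0,0,-184,0,0,0],[0,0,-191,0,0,0],[0,0,-191,0,0,0],[0,0,-191,0,0,0]]' 50 20
python3 - <<'E'
from h import *
im=r.capture("side");yw=np.radians(17);x=np.array([np.cos(yw),np.sin(yw)]);y=np.array([-x[1],x[0]])
p=np.array([proj("side",np.r_[np.array([.509,.252])+a*.112*x+b*.092*y,.008]) for a,b in((1,1),(1,-1),(-1,-1),(-1,1))])
m=np.zeros(im.shape[:2],np.uint8);cv2.fillPoly(m,[p.round().astype(int)],1)
sat=cv2.cvtColor(im,cv2.COLOR_RGB2HSV)[:,:,1]
g=((sat<60)&(m>0)).astype(np.uint8)
n,_,st,c=cv2.connectedComponentsWithStats(g)
for i in range(1,n):
    if st[i,4]>20:
        q=onz("side",c[i],.015)[:2]-[.509,.252];print(st[i],"box xy",(q@x).round(3),(q@y).round(3))
E
```

```text
time_s: 28.8
tcp_pos: [0.5191, 0.2185, 0.2183]
eef_rot: [180.0, 0.1, 16.9]
contact_force: [0.3, -1.4, 0.0]
gripper_width: 0.0503
gripper_force: 0.0
[252 157  21  15 163] box xy 0.065 0.057
[236 169  55  30 532] box xy 0.005 -0.029
[216 176  12  12 128] box xy -0.06 0.049
```

All three pieces are detected in the box where planned. I'm handing in.

```bash
python3 -c "
from plant import r
print(r.close_job())"
```

```text
the job is handed in; nothing more can be done
None
```

The wing nut, spacer and bracket were taken off in that order and all lie in the box, the gripper is clear above it, and the job was handed in at about 29 s; no verdict came back, and the final check was a side-camera measurement placing all three where planned.

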